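# Copy a bracket's angle to a swivel fence with a locking bevel

## Robot

A 7-joint arm with a two-finger parallel gripper is mounted at the origin on a cart in front of the work surface, level with it; the furniture and walls round the work are solid. World frame = base frame: x ahead of the robot, y to its left, z up, the work surface at z = 0. Lengths are in m, angles in degrees, forces in N, time in s.
With the tool pointing down it reaches from about 0.425 to 0.875 m from the base axis. Payload 4.7 kg.
Tool frame: the origin (TCP) lies midway between the tips of the shut fingers; the grasp point (between the pads) lies 19 mm behind it; z points along the fingers, y is the direction in which the jaws open and shut (so a half turn about z gives the same grasp; the last joint's range is limited). The gripper opens to 87 mm and grips with 3 to 60 N. Pads are 19 mm wide; open, the fingers measure 117 mm over their backs; the gripper's body (75 mm by 190 mm) begins 51 mm behind the grasp point.
Start: joints at [-64.796, 18.392, -4.016, 83.108, 1.295, 78.541, -3.26], TCP at [0.269, 0.592, 0.223] pointing down, gripper open.
Joint ranges: [-163.93, 163.93], [-17.29, 119.83], [-79.2, 71.16], [3.27, 140.29], [-89.18, 269.18], [5.43, 117.66], [-154.24, 154.24]. Speed limits (degrees/s): [147.25, 147.25, 180, 180, 180, 180, 180].

## Interface

Orientations are given as [roll, pitch, yaw] about the fixed x, y, z axes, in that order (R = Rz(yaw) Ry(pitch) Rx(roll)).
In Python, from cell import env gives the robot as it stands. The module is installed in compiled form; this text tells all that it offers.
- The arm moves only by the tool servo_tool, never from a script. Its argument "plan" is a list of rows, each a list of 3 entries, a list of its own where there are three numbers: the opening, from 0 (shut) to 1 (fully open), then the shift along the tool's x, y, z in cm, then the turn, a rotation vector about the tool's x, y, z in degrees. A call has 1 to 20 rows; each row shifts and turns the pose as measured when the row begins, along the tool's axes as they then stand; what a row does not reach is not made up. A row lasts 1/12 s, in which the tool goes at most 41.7 mm and 7.16 degrees, less where a joint would pass 70% of its speed; a pose out of reach is approached as far as the arm can. A call is refused whole if a number of a shift passes 4.17 or a number of a turn 7.16, either way. A call with a gripper value outside its range is refused whole. The fingers move at their own pace and stop on an object; "force" is the grip in N (left out, the last holds). Time passes only in rows, so rows that do not move let the fingers close. It gives the time, the measured TCP pose, the force and the opening at its end, in the units of the state.
- env.get_obs(): the state, without advancing time (a new reading comes with each control period).
- env.read_camera(name): name is "scene" or "top" or "wrist"; returns a dict with "image" (400x640x3 uint8, blue, green, red), "fx", "fy", "cx", "cy" (pixels), "rvec" (rotation vector, rad) and "tvec" (3), from world to camera coordinates, as OpenCV has them; the wrist camera has in their place "T_tool_cam" (4x4, takes a point from camera to tool coordinates, whose origin is the TCP and whose axes are the flange's). Camera axes: x right, y down, z forward; pixel columns grow to the right and rows downward; lengths in m; the calibration is good to about 2 mm. A picture is of the moment at which its call begins: read the wrist's pose just before it. There is no depth.
- env.sign_off(): hands the job in, once; it reports no verdict.
The state is a dict: "time_s": time; "qpos": joint angles; "joint_velocities": joint speeds; "effort": joint torques, N m; "tool_pos": TCP position; "tool_rot": TCP orientation; "force": force on the tool from outside, world axes, zero at the start; "wrist_torque": the same for the moment, N m; "grip_width": finger opening in m.
Only numpy, scipy, OpenCV 4.12 (cv2) and the standard library are available. Lean on these libraries where they do the work, as an engineer would, in place of code of your own. Each camera call takes 0.05 s, during which the arm holds its last target. There are 200 camera calls.

## Task

Take the angle of the bolted bracket with the sliding bevel: lay the bevel's stock flat along the bracket jig's rail, slide it home into the corner so that the blade is turned flush against the bracket arm, and press the bevel's lever fully down to lock it there. Then carry the locked bevel to the other jig and slide it home along that rail in the same way, so that its swivel fence is turned flush against the blade, and leave the bevel lying there, locked. Do not shift the bracket arm or the tape roll, timer and label roll nearby.

Things in the scene. Friction and masses are not known exactly. Their poses are not given: they have to be found in the camera images.
- bracket_jig: Fixed aluminium jig WITHOUT graduated arc; carries the bolted bracket arm. Origin: bench level under its fixed corner post (steel, 10 mm dia, 19.5 tall). x along the rail away from the corner, y into the opening, z up. Rail 8 mm tall, x -25 to 190 mm, working face (looks to +y) at y = -19 mm. A 3 mm base plate covers x -35 to 14. Bevel home: its x, y axes are parallel to these.
- fence_jig: Fixed aluminium jig WITH a graduated arc (3 mm thick, about 88 mm from the post, y above 35 mm); carries the swivel fence. Frame, rail, post and plate as bracket_jig. Either jig may stand left or right, with some yaw. The two jigs always stand parallel, so the finished fence is parallel to the bracket arm.
- bracket_face (a point): Steel bracket arm, 82 mm long from the post's axis, 10 thick, 5 to 18 mm above the bench, bolted so tight that it acts as fixed. Point: middle of its working face, 45 mm from the post's axis; the face is tangent to the post. x along the arm away from the post, y into the arm (the face looks to -y). x stands 66 to 92 degrees counter-clockwise of the rail's x.
- fence_face (a point): Steel swivel fence of fence_jig: size and frame as the bracket arm, dark dots on top instead of bolts. Turns about the post with light friction (0.02 N m) and stays where left. Starts 50 to 59 degrees from the rail's x, leaning over towards the rail: less than the angle wanted.
- bevel_grip (a point): Loose bevel, 0.47 kg, lying flat. Point: middle of the stock, half-way up (22 mm), 100 mm from the pivot. x along the stock to its tail, y to the side where the blade opens, z up. Stock: dark bar 22 wide, 44 tall, 18 to 155 mm from the pivot; its head bridges the pivot 27 mm above the bench and up. Grip across the 22 mm from above, fingertips above the 8 mm rail.
- bevel_pivot (a point): Axis of the blade's pivot, on the stock's middle line, 12 mm above the underside; axes as bevel_grip. Home in a corner of angle a (rail to arm) it lies at jig y = -8 mm, jig x = (10 - 8 cos a) / sin a, 7 to 10 mm: the blade's face then touches the post and lies flush on the arm. To clear arm or fence, set the bevel down along the rail with the pivot 105 to 125 mm from the corner, then slide in.
- blade_face (a point): Steel blade, 10 thick, 5 to 19 mm above the underside, 100 mm long from the pivot. Point: middle of its working face, 50 mm from the pivot; x along the blade away from the pivot, y out of the face. It starts 115 to 123 degrees from the stock's x, wider than any bracket angle: sliding into the corner folds it back onto the arm. Stiff pivot: 0.25 N m, 3 to 10 N on the rail.
- lock_tip (a point): End of the locking lever (aluminium, 14 mm wide), top side, above the stock's middle line. Open it is raised 23 degrees, end 56 mm from the pivot tailwards, 82 mm above the bench. Pressed straight down 58 mm from the pivot (2 to 5 N) it swings flat over the stock, end then 57 mm above the bench, meets a stop and stays. The stiff pivot holds its angle in either state; do not knock the blade.
- bevel_lock (a joint): Locking lever: 0 = open (raised), 0.40 rad = fully down, locked.
- tape_roll: Brown tape roll, 92 mm across, 48 tall, lying; leave alone. Origin: centre of underside.
- timer: White timer, 62x62x19 mm, lying; leave alone. Origin: centre of underside.
- label_roll: White label roll, 60 mm across, 26 tall, lying; leave alone. Origin: centre of underside.

How it is judged (in metres and radians):
On the way:
1. the bevel lies home in the bracket jig, stock along the rail (within 1.7 degrees), blade flush on the bracket arm (within 2 degrees), and its lever is locked down (angle between the x axis of bevel_grip and the x axis of bracket_jig, either way round below 0.03 rad and angle between the x axis of blade_face and the x axis of bracket_face, either way round below 0.035 rad and y of blade_face in the frame of bracket_face above -0.004 m and y of bevel_pivot in the frame of bracket_jig below -0.005 m and height (world z) of bevel_pivot below 0.016 m and value of joint bevel_lock above 0.33 rad), for 0.2 s.
At the end, for the whole second after the job is handed in: The swivel fence stands at the bracket arm's angle (parallel to it within 3 degrees); the bevel lies flat on the bench in the fence jig, still locked, stock along the rail (within 1.7 degrees and 3 mm), its blade flush on the fence (within 2 degrees and 4 mm) (angle between the x axis of fence_face and the x axis of bracket_face, either way round below 0.05 rad and angle between the x axis of bevel_grip and the x axis of fence_jig, either way round below 0.03 rad and angle between the x axis of blade_face and the x axis of fence_face, either way round below 0.035 rad and y of blade_face in the frame of fence_face above -0.004 m and y of bevel_pivot in the frame of fence_jig below -0.005 m and height (world z) of bevel_pivot below 0.016 m and angle between bevel_grip's own z axis and vertical below 0.05 rad and value of joint bevel_lock above 0.33 rad); the robot touches nothing.
It fails at once if the bracket arm is forced out of its angle (middle of its face moved more than 3 mm) (distance of bracket_face from where it was at the start of the episode above 0.003 m).
It fails at once if the tape roll is moved more than 20 mm (distance of tape_roll from where it was at the start of the episode above 0.02 m).
It fails at once if the timer is moved more than 20 mm (distance of timer from where it was at the start of the episode above 0.02 m).
It fails at once if the label roll is moved more than 20 mm (distance of label_roll from where it was at the start of the episode above 0.02 m).
It also fails if it takes over 67 s, if anything falls off the work surface, if the arm or the gripper's body presses on something with over 40 N, if the wrist force passes 120 N, or if a joint passes its speed limit or range.

## Working session

There is one attempt and no reset: what is moved stays moved. The work goes in short steps, Python scripts to look and compute and a tool call to move; the robot and the scene stay as the last step left them, time stands still between calls to the robot, and variables do not carry over. Pictures are saved under pics/ and viewed, about 8 in all and at most 12, crops included, and the job is handed in when it is done.

Besides the shell and the picture viewer there is one more tool, called after "Request:" as name(argument=value, ...) on one line, values as JSON. servo_tool: Moves the arm, as the interface text tells. Its arguments: {"type":"object","properties":{"plan":{"type":"array"},"force":{"type":"number"}},"required":["plan"]}

```bash
mkdir -p pics; ls; cat > h.py <<'E'
import numpy as np, cv2
from cell import env
from scipy.spatial.transform import Rotation as R
def cam(name):
    o=env.get_obs(); c=env.read_camera(name)
    K=np.array([[c['fx'],0,c['cx']],[0,c['fy'],c['cy']],[0,0,1]])
    if 'rvec' in c:
        Rw=cv2.Rodrigues(np.array(c['rvec'],float))[0]; t=np.array(c['tvec'],float).ravel()
    else:
        T=np.eye(4); T[:3,:3]=R.from_euler('xyz',o['tool_rot'],degrees=True).as_matrix(); T[:3,3]=o['tool_pos']
        W=np.linalg.inv(T@np.array(c['T_tool_cam'])); Rw=W[:3,:3]; t=W[:3,3]
    return c['image'],K,Rw,t
def save(fn,name):
    im,K,Rw,t=cam(name); cv2.imwrite('pics/%s.png'%fn,im); np.savez('pics/%s.npz'%fn,K=K,R=Rw,t=t); return im
def load(fn): d=np.load('pics/%s.npz'%fn); return d['K'],d['R'],d['t']
def pix(fn,u,v,z):
    K,Rw,t=load(fn); d=Rw.T@np.linalg.inv(K)@[u,v,1]; C=-Rw.T@t
    return C+d*(z-C[2])/d[2]
def proj(fn,P):
    K,Rw,t=load(fn); p=(Rw@np.atleast_2d(P).T).T+t; p=p@K.T; return p[:,:2]/p[:,2:]
def tri(f1,p1,f2,p2):
    A=[];
    Ms=[]
    for f in (f1,f2):
        K,Rw,t=load(f); Ms.append(K@np.c_[Rw,t])
    X=cv2.triangulatePoints(Ms[0],Ms[1],np.array(p1,float),np.array(p2,float)); return (X[:3]/X[3]).ravel()
E
python3 -c "
from h import *
print(env.get_obs())
for n in ('scene','top'):
    save(n+'0',n); K,Rw,t=load(n+'0'); print(n,-Rw.T@t,K[0,0])
a=cv2.imread('pics/top0.png');b=cv2.imread('pics/scene0.png')
cv2.imwrite('pics/top0b.png',cv2.resize(a,(800,500),interpolation=cv2.INTER_CUBIC))
"
```

```text
pics
{'time_s': 0.0, 'qpos': array([-64.79715114,  18.44029908,  -4.01584577,  83.17632285,
         1.29696148,  78.54179685,  -3.25950795]), 'joint_velocities': array([ 0.00402131,  0.0242376 , -0.12601326,  0.03390032, -0.03000343,
       -0.03527741,  0.02561543]), 'effort': array([-2.75285765e-04, -4.91305304e+01, -4.03793771e-01, -3.12531495e+01,
       -6.37492631e-02,  4.39831743e-02,  1.67648582e-04]), 'tool_pos': array([0.26828478, 0.59142119, 0.22143509]), 'tool_rot': array([-1.79886939e+02,  7.69566933e-03,  1.55608122e+02]), 'force': array([-1.00849258, -0.15755147, -0.74757078]), 'wrist_torque': array([-0.01269631,  0.02071476, -0.04525947]), 'grip_width': 0.08722020230855694}
scene [ 0.03611568 -0.75443841  1.03664048] 378.7339619885491
top [ 0.49440461 -0.01293732  1.1504542 ] 393.48558074548475
```

View pics/top0b.png

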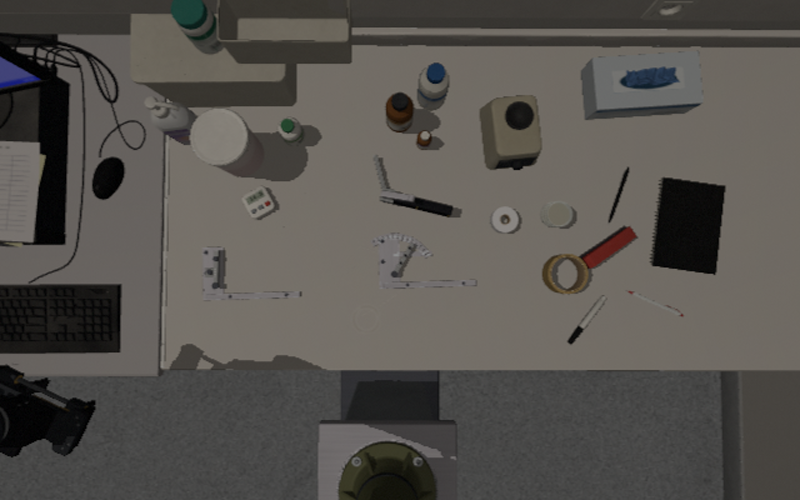

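View pics/scene0.png

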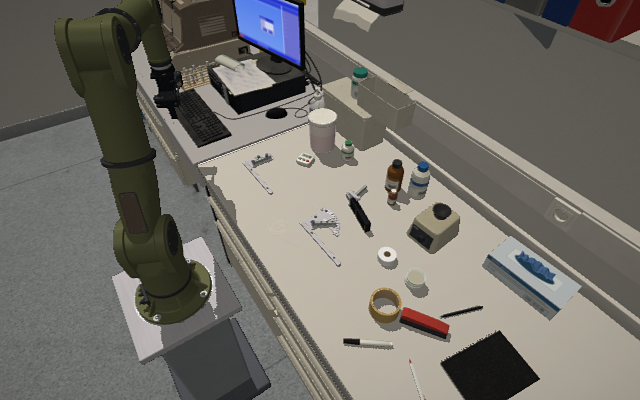

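The top view shows the bracket jig on the left, with its post near (208,293) in the 800-px view. The fence jig with the arc is mid-left (383,283), the bevel is behind it (383,197 to 460,211), and the timer is at (258,203). I'll enlarge that area.

```bash
python3 -c "
from h import *
a=cv2.imread('pics/top0.png')[116:246,150:390]
a=cv2.convertScaleAbs(a,alpha=1.3)
cv2.imwrite('pics/c1.png',cv2.resize(a,None,fx=3.333333,fy=3.333333,interpolation=cv2.INTER_CUBIC))
for u,v in [(208,293),(383,283),(383,197),(460,211)]: print(pix('top0',u*.8,v*.8,0.02))
"
```

```text
[0.44889622 0.40930429 0.02      ]
[0.47298193 0.00899435 0.02      ]
[0.67140169 0.00982946 0.02      ]
[ 0.63958689 -0.16816462  0.02      ]
```

View pics/c1.png

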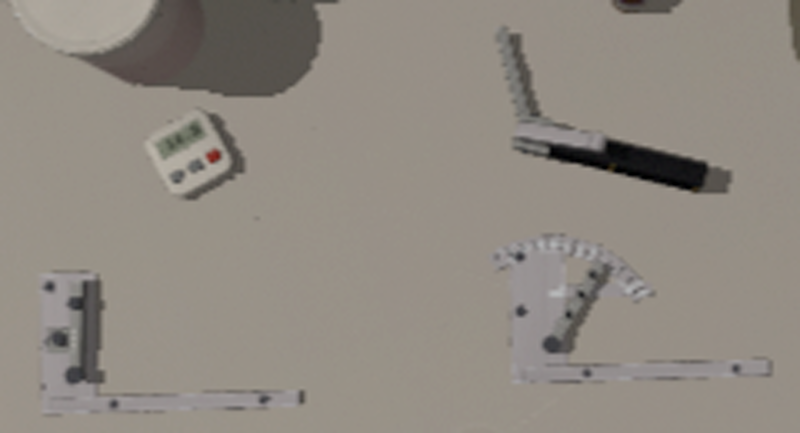

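```bash
cat >> h.py <<'E'
def plan(target,yaw,n,step=None):
    """print rows (tool frame) from current pose to target xyz, yaw; tool down"""
    o=env.get_obs(); p=np.array(o['tool_pos']); r=R.from_euler('xyz',o['tool_rot'],degrees=True)
    q=R.from_euler('xyz',[180,0,yaw],degrees=True)
    rv=(r.inv()*q).as_rotvec(degrees=True); D=np.array(target)-p
    print('dist mm',np.linalg.norm(D)*1000,'turn',rv.round(2))
    for i in range(n):
        ri=r*R.from_rotvec(rv*i/n,degrees=True)
        print([[round(float(x),2) for x in ri.inv().apply(D/n*100)],[round(float(x),2) for x in rv/n]])
E
python3 -c "
from h import *
o=env.get_obs();c=env.read_camera('wrist');print(c['T_tool_cam'].round(3),c['fx'],c['cx'],c['cy'])
C=lambda u,v,z:pix('top0',150+u/3.3333,116+v/3.3333,z).round(4)[:2]
for n,u,v,z in [('bpost',73,375,.0195),('brail0',45,408,.008),('brail1',302,398,.008),('fpost',552,343,.0195),('frail0',515,378,.008),('frail1',770,367,.008),('fend',604,265,.018),('tail top',707,178,.044),('tail bottom',730,180,0),('levertip',603,140,.082),('bladeend',503,33,.019),('timer',188,155,.019)]: print(n,C(u,v,z))
plan([.44,.30,.26],110,12)
"
```

```text
[[ 0.    -0.968 -0.251  0.069]
 [ 1.     0.     0.     0.   ]
 [-0.    -0.251  0.968 -0.161]
 [ 0.     0.     0.     1.   ]] 286.4715856991729 322.45103936086076 194.36596257709738
bpost [0.4658 0.3941]
brail0 [0.4369 0.4219]
brail1 [0.4462 0.1995]
fpost [ 0.4946 -0.0173]
frail0 [0.4641 0.0147]
frail1 [ 0.4743 -0.2072]
fend [ 0.5621 -0.0621]
tail top [ 0.6347 -0.1482]
tail bottom [ 0.6386 -0.1738]
levertip [ 0.6609 -0.0583]
bladeend [0.764  0.0262]
timer [0.6562 0.2984]
dist mm 340.48721261553624 turn [-8.00e-02  4.00e-02  4.56e+01]
[[-2.31, -1.62, -0.32], [-0.01, 0.0, 3.8]]
[[-2.41, -1.47, -0.32], [-0.01, 0.0, 3.8]]
[[-2.5, -1.3, -0.32], [-0.01, 0.0, 3.8]]
[[-2.58, -1.13, -0.32], [-0.01, 0.0, 3.8]]
[[-2.65, -0.96, -0.32], [-0.01, 0.0, 3.8]]
[[-2.71, -0.78, -0.32], [-0.01, 0.0, 3.8]]
[[-2.75, -0.6, -0.32], [-0.01, 0.0, 3.8]]
[[-2.79, -0.42, -0.32], [-0.01, 0.0, 3.8]]
[[-2.81, -0.23, -0.32], [-0.01, 0.0, 3.8]]
[[-2.82, -0.05, -0.32], [-0.01, 0.0, 3.8]]
[[-2.82, 0.14, -0.32], [-0.01, 0.0, 3.8]]
[[-2.8, 0.33, -0.32], [-0.01, 0.0, 3.8]]
```

```bash
python3 -c "
from h import *
plan([.48,.31,.17],92,12)
"
```

```text
dist mm 356.00833712656566 turn [-7.00e-02  5.00e-02  6.36e+01]
[[-2.58, -1.41, 0.43], [-0.01, 0.0, 5.3]]
[[-2.69, -1.16, 0.43], [-0.01, 0.0, 5.3]]
[[-2.79, -0.91, 0.43], [-0.01, 0.0, 5.3]]
[[-2.86, -0.65, 0.43], [-0.01, 0.0, 5.3]]
[[-2.91, -0.38, 0.43], [-0.01, 0.0, 5.3]]
[[-2.93, -0.11, 0.43], [-0.01, 0.0, 5.3]]
[[-2.93, 0.16, 0.43], [-0.01, 0.0, 5.3]]
[[-2.9, 0.43, 0.43], [-0.01, 0.0, 5.3]]
[[-2.85, 0.7, 0.43], [-0.01, 0.0, 5.3]]
[[-2.77, 0.96, 0.43], [-0.01, 0.0, 5.3]]
[[-2.67, 1.21, 0.43], [-0.01, 0.0, 5.3]]
[[-2.55, 1.45, 0.43], [-0.01, 0.0, 5.3]]
```

Request:
servo_tool(plan=[[1,[-2.6,-1.4,0.4],[0,0,5.3]],[1,[-2.7,-1.2,0.4],[0,0,5.3]],[1,[-2.8,-0.9,0.4],[0,0,5.3]],[1,[-2.9,-0.65,0.4],[0,0,5.3]],[1,[-2.9,-0.4,0.4],[0,0,5.3]],[1,[-2.9,-0.1,0.4],[0,0,5.3]],[1,[-2.9,0.15,0.4],[0,0,5.3]],[1,[-2.9,0.4,0.4],[0,0,5.3]],[1,[-2.85,0.7,0.4],[0,0,5.3]],[1,[-2.8,0.95,0.4],[0,0,5.3]],[1,[-2.7,1.2,0.4],[0,0,5.3]],[1,[-2.6,1.45,0.4],[0,0,5.3]],[1,[0,0,0],[0,0,0]],[1,[0,0,0],[0,0,0]]])

```text
time_s: 1.32
tool_pos: [0.4779, 0.2908, 0.165]
tool_rot: [-179.5, 0.3, 89.1]
force: [-0.1, 1.5, 0.1]
grip_width: 0.087
```

```bash
python3 -c "
from h import *
save('w1','wrist')
o=env.get_obs();print(o['time_s'],o['tool_pos'],o['tool_rot'],o['joint_velocities'].max())
plan([.53,-.10,.17],84,12)
"
```

```text
1.3667 [0.4783878  0.28988507 0.16498154] [-179.5493719     0.37318004   89.0728372 ] 0.31951091158807277
dist mm 393.3184096355456 turn [-0.43  0.39  5.07]
[[-3.24, 0.48, -0.02], [-0.04, 0.03, 0.42]]
[[-3.24, 0.51, -0.03], [-0.04, 0.03, 0.42]]
[[-3.23, 0.53, -0.03], [-0.04, 0.03, 0.42]]
[[-3.23, 0.55, -0.03], [-0.04, 0.03, 0.42]]
[[-3.23, 0.58, -0.03], [-0.04, 0.03, 0.42]]
[[-3.22, 0.6, -0.03], [-0.04, 0.03, 0.42]]
[[-3.22, 0.63, -0.03], [-0.04, 0.03, 0.42]]
[[-3.21, 0.65, -0.03], [-0.04, 0.03, 0.42]]
[[-3.21, 0.67, -0.04], [-0.04, 0.03, 0.42]]
[[-3.2, 0.7, -0.04], [-0.04, 0.03, 0.42]]
[[-3.2, 0.72, -0.04], [-0.04, 0.03, 0.42]]
[[-3.19, 0.74, -0.04], [-0.04, 0.03, 0.42]]
```

View pics/w1.png

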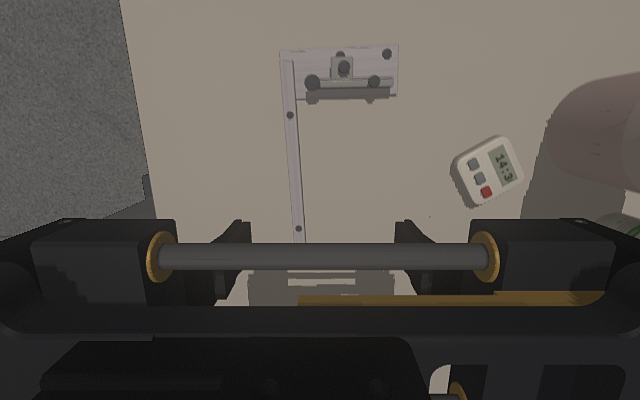

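The bracket jig is clear in this view: post (312,82), arm running right to about (392,82), rail from (287,55) down to (298,240). Next is the same view of the fence jig and the bevel.

Request:
servo_tool(plan=[[1,[-3.5,0.4,0],[0,0,0]],[1,[-3.5,0.4,0],[0,0,0]],[1,[-3.5,0.4,0],[0,0,0]],[1,[-3.5,0.4,0],[0,0,0]],[1,[-3.5,0.4,0],[0,0,0]],[1,[-3.5,0.4,0],[0,0,0]],[1,[-3.5,0.4,0],[0,0,0]],[1,[-3.5,0.4,0],[0,0,0]],[1,[-3.5,0.4,0],[0,0,0]],[1,[-3.5,0.4,0],[0,0,0]],[1,[-3.5,0.4,0],[0,0,0]],[1,[-3.5,0.4,0],[0,0,0]],[1,[0,0,0],[0,0,0]],[1,[0,0,0],[0,0,0]]])

```text
time_s: 2.53
tool_pos: [0.5282, -0.126, 0.1669]
tool_rot: [-179.8, 0.0, 91.9]
force: [0.6, 0.6, 0.4]
grip_width: 0.0872
```

```bash
python3 -c "
from h import *
save('w2','wrist')
o=env.get_obs();print(o['time_s'],o['tool_pos'],o['tool_rot'])
a=cv2.imread('pics/w1.png')[35:250,250:440];b=cv2.imread('pics/w2.png')[:250]
b=cv2.convertScaleAbs(b,alpha=1.3)
cv2.imwrite('pics/w2b.png',cv2.resize(b[:,180:580],(800,500),interpolation=cv2.INTER_CUBIC))
"
```

```text
2.5833 [ 0.52804267 -0.12663586  0.16693413] [-1.79791201e+02  1.01064580e-01  9.19042326e+01]
```

View pics/w2b.png

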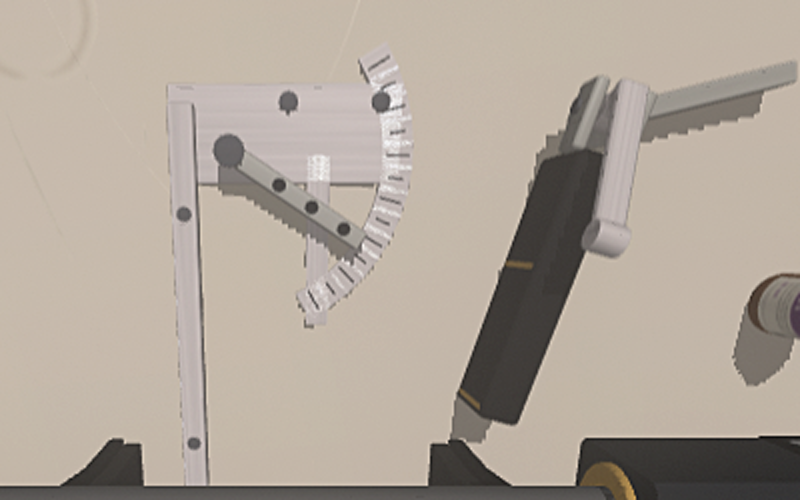

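Zoom pixels: fence post (229,151), rail right edge (193,110) to (207,480), rail screws (184,214) and (194,443). On the bevel, the stock's right top edge runs (603,150) to (521,425), the lever tip is at (603,240), and the tail is at the bottom.

```bash
python3 -c "
from h import *
W=lambda u,v,z:pix('w2',180+u/2,v/2,z)[:2]
V=lambda u,v,z:pix('w1',u,v,z)[:2]
T=lambda u,v,z:pix('top0',150+u/3.33333,116+v/3.33333,z)[:2]
ang=lambda a,b:np.degrees(np.arctan2(*(b-a)[::-1]))
print('fpost',W(229,151,.0195),T(552,343,.0195))
a,b=W(193,110,.008),W(207,480,.008);print('frail face',a,b,ang(a,b))
a,b=W(184,214,.008),W(194,443,.008);print('frail screws',a,b,ang(a,b), T(587,373,.008),T(736,368,.008))
a,b=W(603,150,.044),W(521,425,.044);print('stock R edge',a,b,ang(a,b))
a,b=W(279,185,.018),W(344,230,.018);print('fence dots',a,b,ang(a,b))
print('tailmid',W(498,418,.044),T(703,176,.044)); print('lever',W(603,240,.08),T(603,140,.08))
print('bpost',V(312,82,.0195),T(73,375,.0195))
a,b=V(290,115,.008),V(298,229,.008);print('brail screws',a,b,ang(a,b),T(114,404,.008),T(264,399,.008))
# triangulate checks: heights
P=lambda u,v:(180+u/2,v/2); Q=lambda u,v:(150+u/3.33333,116+v/3.33333)
print('lever',tri('w2',P(603,240),'top0',Q(603,140)),'fpost',tri('w2',P(229,151),'top0',Q(552,343)),'bpost',tri('w1',(312,82),'top0',Q(73,375)),'tail',tri('w2',P(498,418),'top0',Q(705,177)))
"
```

```text
fpost [ 0.49595271 -0.01523436] [ 0.49455678 -0.01732312]
frail face [0.47621471 0.00529452] [ 0.48324331 -0.19870424] -88.02670260623445
frail screws [ 0.47105939 -0.04585517] [ 0.47557411 -0.17537892] -88.00369130925908 [ 0.46859031 -0.04788776] [ 0.47333284 -0.17755901]
stock R edge [ 0.67052901 -0.01244625] [ 0.65111224 -0.14622002] -98.25859496371326
fence dots [ 0.52149035 -0.0303888 ] [ 0.55598901 -0.05140286] -31.34670647575981
tailmid [ 0.6387151  -0.14284406] [ 0.63642741 -0.14479103]
lever [ 0.65830941 -0.05295739] [ 0.66117363 -0.05841267]
bpost [0.46796936 0.39574711] [0.46577544 0.39408965]
brail screws [0.44316469 0.36442482] [0.4468587  0.23415244] -88.3757565444466 [0.44049357 0.36227983] [0.44520502 0.23240153]
lever [ 0.6614393  -0.05653615  0.07621053] fpost [ 0.4952275  -0.01682424  0.02518073] bpost [0.46631174 0.39665169 0.01228414] tail [ 0.63622618 -0.14480257  0.04640918]
```

Request:
servo_tool(plan=[[1,[-1.8,2.6,0],[0,0,4.2]],[1,[-1.8,2.6,0],[0,0,4.2]],[1,[-1.7,2.7,0],[0,0,4.2]],[1,[-1.7,2.7,0],[0,0,4.2]],[1,[0,0,0],[0,0,0]],[1,[0,0,0],[0,0,0]]])

```text
time_s: 3.08
tool_pos: [0.6335, -0.1889, 0.1618]
tool_rot: [-179.4, -0.4, 75.7]
force: [0.2, 0.4, -0.9]
grip_width: 0.087
```

```bash
python3 -c "
from h import *
save('w3','wrist')
o=env.get_obs();print(o['time_s'],o['tool_pos'],o['tool_rot'])
b=cv2.imread('pics/w3.png')[0:250]
b=cv2.convertScaleAbs(b,alpha=1.6,beta=20)
cv2.imwrite('pics/w3b.png',cv2.resize(b[:,180:480],(720,600),interpolation=cv2.INTER_CUBIC))
"
```

```text
3.1333 [ 0.63328238 -0.18837087  0.16166406] [-179.36877601   -0.36826543   75.79352313]
```

View pics/w3b.png

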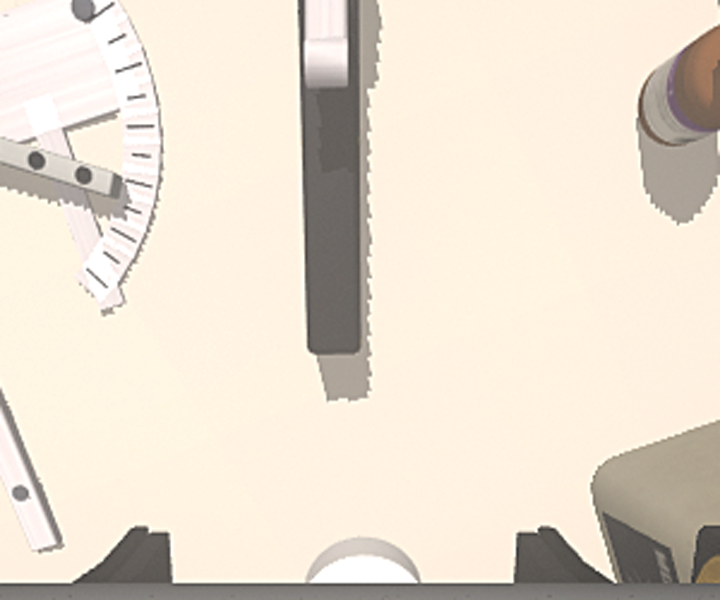

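```bash
python3 -c "
from h import *
W=lambda u,v,z:pix('w3',180+u/2.4,v/2.4,z)[:2]
ang=lambda a,b:np.degrees(np.arctan2(*(b-a)[::-1]))
a,b=W(302,120,.044),W(308,348,.044);print('L',a,b,ang(a,b))
c,d=W(358.5,120,.044),W(360,348,.044);print('R',c,d,ang(c,d),np.linalg.norm(a-c),np.linalg.norm(b-d))
t=(W(308,351,.044)+W(360,351,.044))/2; print('tailmid',t)
l0=W(326,86,.079);print('lever end',l0,np.linalg.norm(l0-t))
th=np.radians((ang(a,b)+ang(c,d))/2); u=np.array([np.cos(th),np.sin(th)])
print('yaw',np.degrees(th),'pivot',t-.155*u,'grip105',t-.05*u)
"
```

```text
L [ 0.64975852 -0.05906383] [ 0.6303697  -0.14049336] -103.3930573524672
R [ 0.67008244 -0.06426997] [ 0.6505946  -0.14560232] -103.47446298148327 0.020980119787159034 0.02086020738639159
tailmid [ 0.64018631 -0.14420108]
lever end [ 0.66008593 -0.05943539] 0.08707019195194214
yaw -103.43376016697523 pivot [0.67619607 0.00655799] grip105 [ 0.65180236 -0.09556912]
```

```bash
python3 -c "
from h import *
plan([.652,-.0956,.162],76.6,1)"
```

```text
dist mm 94.64087952958239 turn [-0.63 -0.37 -0.8 ]
[[9.45, -0.46, 0.03], [-0.63, -0.37, -0.8]]
```

Request:
servo_tool(plan=[[1,[3.3,-0.15,0],[0.2,0.2,-0.3]],[1,[3.3,-0.15,0],[0.2,0.2,-0.3]],[1,[3.2,-0.15,0],[0.1,0.1,-0.2]],[1,[0,0,0],[0,0,0]],[1,[0,0,0],[0,0,0]]])

```text
time_s: 3.55
tool_pos: [0.6488, -0.0802, 0.1632]
tool_rot: [-178.7, -1.2, 77.2]
force: [0.1, -1.9, 0.4]
grip_width: 0.087
```

```bash
python3 -c "
from h import *
print(env.get_obs()['tool_rot'])
plan([.652,-.0956,.05],76.6,1)"
```

```text
[-178.67227711   -1.20846854   77.21712848]
dist mm 114.28509314037507 turn [-1.33 -1.2   0.63]
[[-1.66, 0.92, 11.27], [-1.33, -1.2, 0.63]]
```

Request:
servo_tool(plan=[[1,[-0.8,0.4,0],[-0.6,-0.6,0.3]],[1,[-0.4,0.2,1.5],[-0.4,-0.3,0.2]],[1,[0,0,3.0],[0,0,0]],[1,[0,0,3.0],[0,0,0]],[1,[0,0,1.5],[0,0,0]],[1,[0,0,0],[0,0,0]],[1,[0,0,0],[0,0,0]]])

```text
time_s: 4.13
tool_pos: [0.6508, -0.0928, 0.075]
tool_rot: [179.8, -0.4, 77.0]
force: [0.1, -0.5, 0.1]
grip_width: 0.0872
```

```bash
python3 -c "
from h import *
plan([.652,-.0956,.013],76.6,1)"
```

```text
dist mm 62.03045887503493 turn [ 0.23 -0.39  0.43]
[[-0.28, 0.15, 6.19], [0.23, -0.39, 0.43]]
```

Request:
servo_tool(plan=[[1,[-0.25,0.1,1.8],[0.1,-0.2,0.2]],[1,[0,0,2.0],[0.1,-0.2,0.2]],[1,[0,0,1.5],[0,0,0]],[1,[0,0,0.5],[0,0,0]],[1,[0,0,0],[0,0,0]],[1,[0,0,0],[0,0,0]]])

```text
time_s: 4.63
tool_pos: [0.6553, -0.0995, 0.0234]
tool_rot: [179.3, -0.0, 76.5]
force: [0.8, 0.8, 0.1]
grip_width: 0.0874
```

```bash
python3 -c "
from h import *
plan([.652,-.0956,.013],76.6,1)"
```

```text
dist mm 11.62921138987718 turn [ 0.71 -0.03 -0.12]
[[0.3, -0.43, 1.04], [0.71, -0.03, -0.12]]
```

Request:
servo_tool(plan=[[1,[0.2,-0.4,0.9],[0.6,0,-0.1]],[1,[0,0,0],[0,0,0]],[1,[0,0,0],[0,0,0]],[1,[0,0,0],[0,0,0]]])

```text
time_s: 4.97
tool_pos: [0.6538, -0.0967, 0.0169]
tool_rot: [179.7, -0.1, 76.6]
force: [-0.0, 0.3, -0.3]
grip_width: 0.0871
```

Request:
servo_tool(plan=[[0,[0,0,0],[0,0,0]],[0,[0,0,0],[0,0,0]],[0,[0,0,0],[0,0,0]],[0,[0,0,0],[0,0,0]],[0,[0,0,0],[0,0,0]],[0,[0,0,0],[0,0,0]],[0,[0,0,0],[0,0,0]],[0,[0,0,0],[0,0,0]]], force=25)

```text
time_s: 5.63
tool_pos: [0.6547, -0.0967, 0.0183]
tool_rot: [179.6, -0.1, 76.6]
force: [-0.6, 0.4, 0.5]
grip_width: 0.0414
```

Request:
servo_tool(plan=[[0,[0,0,0.2],[0.3,0,0]],[0,[0,0,0],[0,0,0]],[0,[0,0,0],[0,0,0]],[0,[0,0,0],[0,0,0]],[0,[0,0,0],[0,0,0]],[0,[0,0,0],[0,0,0]]])

```text
time_s: 6.13
tool_pos: [0.6539, -0.0966, 0.0159]
tool_rot: [-180.0, -0.1, 76.7]
force: [-0.8, 0.0, 0.5]
grip_width: 0.0218
```

Request:
servo_tool(plan=[[0,[0,0,-0.5],[0,0,0]],[0,[0,0,-1.5],[0,0,0]],[0,[0,0,-2.0],[0,0,0]],[0,[0,0,-1.2],[0,0,0]],[0,[0,0,0],[0,0,0]],[0,[0,0,0],[0,0,0]]], force=40)

```text
time_s: 6.63
tool_pos: [0.6512, -0.0966, 0.0689]
tool_rot: [-179.7, 0.0, 76.6]
force: [-0.5, -0.0, -5.3]
grip_width: 0.0217
```

```bash
python3 -c "
from h import *
plan([.475,.173,.075],92,13)"
```

```text
dist mm 322.1469291311295 turn [ -0.34  -0.04 -15.38]
[[1.7, -1.8, -0.04], [-0.03, -0.0, -1.18]]
[[1.74, -1.76, -0.04], [-0.03, -0.0, -1.18]]
[[1.78, -1.73, -0.04], [-0.03, -0.0, -1.18]]
[[1.81, -1.69, -0.04], [-0.03, -0.0, -1.18]]
[[1.85, -1.65, -0.04], [-0.03, -0.0, -1.18]]
[[1.88, -1.61, -0.04], [-0.03, -0.0, -1.18]]
[[1.91, -1.57, -0.04], [-0.03, -0.0, -1.18]]
[[1.95, -1.53, -0.04], [-0.03, -0.0, -1.18]]
[[1.98, -1.49, -0.04], [-0.03, -0.0, -1.18]]
[[2.01, -1.45, -0.04], [-0.03, -0.0, -1.18]]
[[2.04, -1.41, -0.04], [-0.03, -0.0, -1.18]]
[[2.07, -1.37, -0.05], [-0.03, -0.0, -1.18]]
[[2.09, -1.33, -0.05], [-0.03, -0.0, -1.18]]
```

Request:
servo_tool(plan=[[0,[1.0,-1.0,-0.1],[0,0,-0.6]],[0,[1.7,-1.7,-0.1],[0,0,-1.1]],[0,[1.75,-1.7,0],[0,0,-1.1]],[0,[1.8,-1.7,0],[0,0,-1.1]],[0,[1.8,-1.6,0],[0,0,-1.1]],[0,[1.9,-1.6,0],[0,0,-1.1]],[0,[1.9,-1.5,0],[0,0,-1.1]],[0,[1.9,-1.5,0],[0,0,-1.1]],[0,[1.9,-1.5,0],[0,0,-1.1]],[0,[2.0,-1.4,0],[0,0,-1.1]],[0,[2.0,-1.4,0],[0,0,-1.1]],[0,[2.0,-1.3,0],[0,0,-1.1]],[0,[1.0,-0.8,0],[0,0,-1.0]],[0,[0,0,0],[0,0,0]],[0,[0,0,0],[0,0,0]],[0,[0,0,0],[0,0,0]]])

```text
time_s: 7.97
tool_pos: [0.4683, 0.1661, 0.0621]
tool_rot: [-178.6, 0.2, 91.6]
force: [0.5, 0.3, -4.5]
grip_width: 0.0217
```

```bash
python3 -c "
from h import *
plan([.475,.173,.035],92,1)"
```

```text
dist mm 28.733591554531255 turn [-1.41  0.15 -0.41]
[[0.68, 0.76, 2.69], [-1.41, 0.15, -0.41]]
```

Request:
servo_tool(plan=[[0,[0.4,0.5,0],[-0.9,0,-0.2]],[0,[0.2,0.2,0.8],[-0.5,0.1,-0.2]],[0,[0,0,1.2],[0,0,0]],[0,[0,0,0.5],[0,0,0]],[0,[0,0,0],[0,0,0]],[0,[0,0,0],[0,0,0]]])

```text
time_s: 8.47
tool_pos: [0.4816, 0.1661, 0.0368]
tool_rot: [179.5, 0.2, 91.3]
force: [0.3, -0.0, -3.4]
grip_width: 0.0215
```

```bash
python3 -c "
from h import *
plan([.475,.173,.017],92,1)"
```

```text
dist mm 21.930332782423964 turn [ 0.47  0.19 -0.68]
[[0.71, -0.66, 1.97], [0.47, 0.19, -0.68]]
```

Request:
servo_tool(plan=[[0,[0.2,-0.2,0.5],[0.2,0.1,-0.3]],[0,[0.2,-0.2,0.6],[0.1,0,-0.2]],[0,[0.1,0,0.4],[0,0,0]],[0,[0,0,0],[0,0,0]],[0,[0,0,0],[0,0,0]],[0,[0,0,0],[0,0,0]]])

```text
time_s: 8.97
tool_pos: [0.4786, 0.171, 0.0212]
tool_rot: [179.8, 0.1, 91.8]
force: [0.2, 0.9, -3.7]
grip_width: 0.0219
```

```bash
python3 -c "
from h import *
save('w4','wrist')
plan([.475,.173,.016],92,1); print(env.get_obs()['force'])"
```

```text
dist mm 6.783792463123789 turn [ 0.26  0.06 -0.23]
[[0.21, -0.37, 0.53], [0.26, 0.06, -0.23]]
[ 0.17410874  0.64129714 -4.18558486]
```

Request:
servo_tool(plan=[[0,[0.2,-0.3,0.4],[0.2,0,-0.2]],[0,[0,0,0.1],[0,0,0]],[0,[0,0,0],[0,0,0]],[0,[0,0,0],[0,0,0]]])

```text
time_s: 9.35
tool_pos: [0.4756, 0.1735, 0.0163]
tool_rot: [179.9, 0.0, 92.0]
force: [-0.4, -0.5, -2.9]
grip_width: 0.0219
```

```bash
python3 -c "
from h import *
b=save('w5','wrist')
cv2.imwrite('pics/w5b.png',cv2.resize(b[:245,180:500],None,fx=2.4,fy=2.4,interpolation=cv2.INTER_CUBIC))
plan([.475,.173,.016],92,1); print(env.get_obs()['force'])"
```

```text
dist mm 0.966528705919144 turn [0.1  0.02 0.  ]
[[-0.05, -0.08, 0.04], [0.1, 0.02, 0.0]]
[-0.6025368   0.2156717  -4.52584584]
```

View pics/w5b.png

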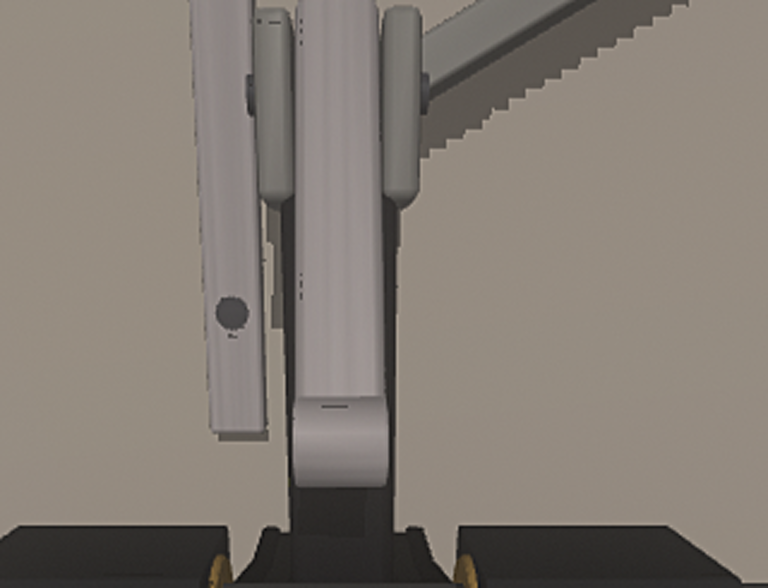

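Request:
servo_tool(plan=[[0,[0,0,0.15],[0,0,0]],[0,[0,0,0],[0,0,0]],[0,[0,-0.3,0],[0,0,0]],[0,[0,-0.2,0],[0,0,0]],[0,[0,-0.1,0],[0,0,0]],[0,[0,0,0],[0,0,0]],[0,[0,0,0],[0,0,0]]])

```text
time_s: 9.98
tool_pos: [0.4699, 0.1733, 0.0161]
tool_rot: [179.8, -0.0, 92.0]
force: [0.1, 0.4, -3.5]
grip_width: 0.0216
```

Request:
servo_tool(plan=[[0,[0,-0.1,0],[0,0,0]],[0,[0,-0.1,0],[0,0,0]],[0,[0,0,0],[0,0,0]]])

```text
time_s: 10.23
tool_pos: [0.4679, 0.1732, 0.0161]
tool_rot: [179.8, -0.0, 92.0]
force: [-0.1, -0.4, -3.1]
grip_width: 0.0217
```

Request:
servo_tool(plan=[[0,[0,-0.1,0.1],[0,0,0]],[0,[0,-0.1,0.1],[0,0,0]],[0,[0,-0.1,0.1],[0,0,0]],[0,[0,-0.1,0.05],[0,0,0]]])

```text
time_s: 10.57
tool_pos: [0.4676, 0.1733, 0.0159]
tool_rot: [179.5, -0.2, 91.9]
force: [1.2, 0.4, -2.0]
grip_width: 0.0216
```

```bash
python3 -c "
from h import *
o=env.get_obs();print(o['tool_pos'],o['tool_rot'],o['force'],o['wrist_torque'])"
```

```text
[0.4675842  0.17333465 0.01587335] [ 1.79453135e+02 -1.70073645e-01  9.18788753e+01] [ 1.16874661  0.36655016 -1.96938213] [-0.16872089 -0.11223255 -0.05337564]
```

Request:
servo_tool(plan=[[0,[0.5,-0.05,0],[0.3,0.1,0]],[0,[0.6,-0.05,0],[0,0,0]],[0,[0.6,-0.05,0],[0,0,0]],[0,[0.6,-0.05,0],[0,0,0]],[0,[0.6,-0.05,0],[0,0,0]],[0,[0.6,-0.05,0],[0,0,0]],[0,[0.6,-0.05,0],[0,0,0]]])

```text
time_s: 11.15
tool_pos: [0.4655, 0.2151, 0.0159]
tool_rot: [179.5, -0.2, 91.6]
force: [4.6, -2.6, -2.2]
grip_width: 0.0217
```

```bash
python3 -c "
from h import *
o=env.get_obs();print(o['tool_pos'],o['tool_rot'],o['force'],o['wrist_torque'])"
```

```text
[0.46546385 0.21512571 0.01592054] [ 1.79475887e+02 -1.53579779e-01  9.16397736e+01] [ 4.5885735  -2.57828831 -2.1716024 ] [-0.6910325  -0.64737389 -0.13015971]
```

Request:
servo_tool(plan=[[0,[0.6,0,0],[0.2,0.1,-0.2]],[0,[0.6,-0.02,0],[0,0,-0.1]],[0,[0.6,-0.02,0],[0,0,0]],[0,[0.5,-0.02,0],[0,0,0]],[0,[0.5,-0.02,0],[0,0,0]],[0,[0.5,-0.02,0],[0,0,0]],[0,[0.4,-0.02,0],[0,0,0]]])

```text
time_s: 11.73
tool_pos: [0.4645, 0.2454, 0.0163]
tool_rot: [179.9, 0.6, 91.6]
force: [2.8, -8.2, 3.6]
grip_width: 0.0216
```

```bash
python3 -c "
from h import *
o=env.get_obs();print(o['tool_pos'],o['tool_rot'],o['force'],o['wrist_torque'])"
```

```text
[0.46447779 0.24540818 0.01629709] [179.86006167   0.56155466  91.62454744] [ 2.78625123 -8.19123772  3.58922462] [-1.42760174 -0.38987057 -0.14986366]
```

Request:
servo_tool(plan=[[0,[0.5,0,0],[0.1,0.5,-0.3]],[0,[0.5,0,0],[0,0.3,-0.1]],[0,[0.5,-0.02,0],[0,0.2,-0.1]],[0,[0.5,-0.02,0],[0,0.2,0]],[0,[0.5,-0.02,0],[0,0.2,0]]])

```text
time_s: 12.15
tool_pos: [0.4639, 0.2618, 0.0159]
tool_rot: [-179.8, -0.1, 91.7]
force: [2.7, -7.6, 2.2]
grip_width: 0.0219
```

```bash
python3 -c "
from h import *
o=env.get_obs();print(o['tool_pos'],o['tool_rot'],o['force'],o['wrist_torque'])"
```

```text
[0.46394414 0.26177635 0.01585888] [-1.79799301e+02 -1.03691467e-01  9.17239167e+01] [ 2.69225167 -7.60461753  2.24747047] [-1.77172101 -0.51202933 -0.1651267 ]
```

Request:
servo_tool(plan=[[0,[0.5,0,0],[-0.1,0,-0.3]],[0,[0.5,0,0],[0,0.1,-0.1]],[0,[0.4,-0.02,0],[0,0.1,0]],[0,[0.3,-0.02,0],[0,0.1,0]],[0,[0.3,-0.02,0],[0,0.1,0]]])

```text
time_s: 12.57
tool_pos: [0.4636, 0.2719, 0.0161]
tool_rot: [-179.6, 0.3, 91.7]
force: [2.1, -6.9, 2.3]
grip_width: 0.0217
```

```bash
python3 -c "
from h import *
o=env.get_obs();print(o['tool_pos'],o['tool_rot'],o['force'],o['wrist_torque'])"
```

```text
[0.46363404 0.27191172 0.0161466 ] [-179.61077699    0.32375697   91.66548287] [ 2.10223724 -6.91785652  2.30854837] [-1.48289306 -0.62994429 -0.09614401]
```

Request:
servo_tool(plan=[[0,[0.4,0,0],[-0.3,0.3,-0.3]],[0,[0.4,0,0],[0,0.1,-0.1]],[0,[0.3,-0.02,0],[0,0.1,0]],[0,[0.3,-0.02,0],[0,0.1,0]]])

```text
time_s: 12.9
tool_pos: [0.4634, 0.2775, 0.0162]
tool_rot: [-179.7, 0.4, 91.7]
force: [1.9, -7.0, 2.4]
grip_width: 0.0217
```

Request:
servo_tool(plan=[[0,[0.3,0,0],[-0.2,0.2,-0.2]],[0,[0.3,0,0],[0,0.1,0]],[0,[0.3,-0.02,0],[0,0.1,0]]])

```text
time_s: 13.15
tool_pos: [0.4633, 0.28, 0.0163]
tool_rot: [-179.7, 0.5, 91.6]
force: [2.0, -6.9, 2.5]
grip_width: 0.0216
```

Request:
servo_tool(plan=[[0,[0.3,0,0],[-0.2,0.3,-0.3]],[0,[0.3,0,0],[0,0.2,-0.1]],[0,[0.3,-0.02,0],[0,0.1,-0.1]],[0,[0.3,-0.02,0],[0,0.1,0]]])

```text
time_s: 13.48
tool_pos: [0.4633, 0.2822, 0.0163]
tool_rot: [-179.6, 0.6, 91.8]
force: [1.4, -8.2, 2.4]
grip_width: 0.0219
```

Request:
servo_tool(plan=[[0,[0.3,0,0],[-0.2,0.3,-0.3]],[0,[0.3,0,0],[0,0.2,-0.1]],[0,[0.3,0,0],[0,0.1,-0.1]]])

```text
time_s: 13.73
tool_pos: [0.4633, 0.2821, 0.0162]
tool_rot: [-179.5, 0.7, 91.9]
force: [1.2, -10.0, 3.9]
grip_width: 0.022
```

```bash
python3 -c "
from h import *
b=save('w6','wrist')
cv2.imwrite('pics/w6b.png',cv2.resize(b[:245,180:500],None,fx=2.4,fy=2.4,interpolation=cv2.INTER_CUBIC))
print(env.get_obs()['force'],env.get_obs()['tool_pos'])"
```

```text
[ 1.00006268 -9.30483348  3.45827617] [0.46328682 0.28216644 0.01624076]
```

View pics/w6b.png

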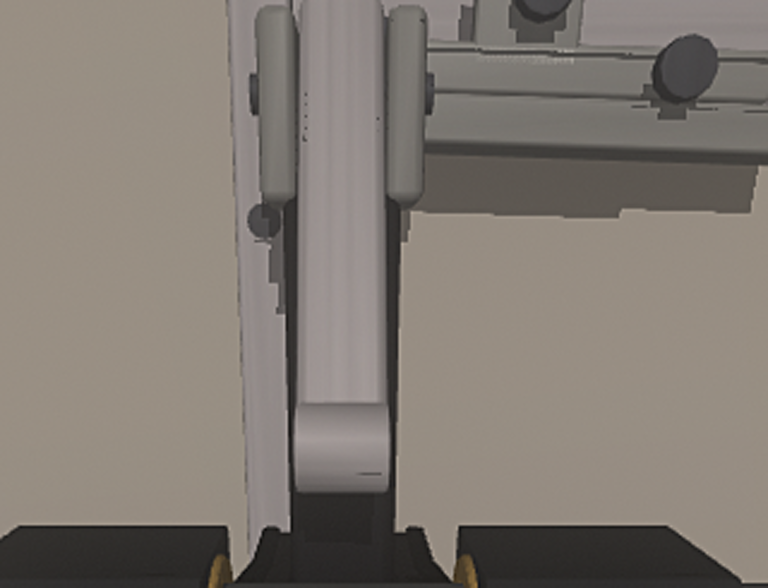

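Request:
servo_tool(plan=[[0,[0.45,-0.05,0],[-0.3,0.6,-0.1]],[0,[0.5,-0.05,0],[-0.2,0.4,-0.1]],[0,[0.5,-0.05,0],[0,0.3,0]],[0,[0.2,0,0],[0,0,0]],[0,[0,0,0],[0,0,0]],[0,[0,0,0],[0,0,0]]])

```text
time_s: 14.28
tool_pos: [0.4632, 0.2822, 0.0163]
tool_rot: [-179.7, 0.7, 91.7]
force: [2.1, -3.0, -1.0]
grip_width: 0.0217
```

Request:
servo_tool(plan=[[0.6,[0,0,0],[0,0,0]],[0.6,[0,0,0],[0,0,0]],[0.6,[0,0,0],[0,0,0]],[0.6,[0,0,0],[0,0,0]],[0.6,[0,0,0],[0,0,0]],[0.6,[0,0,0],[0,0,0]],[0.6,[0,0,-1],[0.1,0.3,0]],[0.6,[0,0,-2.5],[0.1,0.3,0]],[0.6,[0,0,-3.5],[0,0,0]],[0.6,[0,0,-2.5],[0,0,0]],[0,[0,0,0],[0,0,0]],[0,[0,0,0],[0,0,0]],[0,[0,0,0],[0,0,0]],[0,[0,0,0],[0,0,0]],[0,[0,0,0],[0,0,0]],[0,[0,0,0],[0,0,0]]])

```text
time_s: 15.62
tool_pos: [0.4575, 0.2876, 0.1159]
tool_rot: [-178.8, -0.2, 92.0]
force: [0.7, 0.8, -0.8]
grip_width: 0.0202
```

```bash
python3 -c "
from h import *
b=save('w7','wrist')
plan([.4632-.0349*.0475,.2822+.0475,.115],92,1)
o=env.get_obs();print(o['grip_width'],o['tool_rot'],o['tool_pos'],o['force'])"
```

```text
dist mm 42.398588771850086 turn [-1.19 -0.19  0.02]
[[4.2, 0.57, 0.08], [-1.19, -0.19, 0.02]]
0.016027000662978564 [-178.81370948   -0.19019691   92.01650168] [0.45738498 0.28751209 0.11573337] [ 0.1508821  -0.32900125 -0.25103664]
```

Request:
servo_tool(plan=[[0,[1.2,0.2,0],[-0.6,-0.1,0]],[0,[1.5,0.2,0],[-0.5,-0.1,0]],[0,[1.0,0.1,0],[0,0,0]],[0,[0,0,0],[0,0,0]],[0,[0,0,0],[0,0,0]]])

```text
time_s: 16.08
tool_pos: [0.4599, 0.3275, 0.1128]
tool_rot: [-179.8, 0.2, 92.0]
force: [0.4, -0.7, 0.3]
grip_width: 0.0005
```

```bash
python3 -c "
from h import *
plan([.4632-.0349*.0475,.2822+.0475,.095],92,1)
o=env.get_obs();print(o['grip_width'],o['tool_rot'],o['tool_pos'],o['force'])"
```

```text
dist mm 18.05187647140669 turn [-0.19  0.19  0.02]
[[0.22, 0.18, 1.78], [-0.19, 0.19, 0.02]]
0.0004991933357507591 [-179.81275252    0.18942691   92.02230566] [0.45990476 0.32750295 0.1128427 ] [ 0.40032018 -0.72089041  0.26809981]
```

Request:
servo_tool(plan=[[0,[0.2,0.2,0.5],[-0.2,0.2,0]],[0,[0,0,1.0],[0,0,0]],[0,[0,0,0.8],[0,0,0]],[0,[0,0,0.6],[0,0,0]],[0,[0,0,0.6],[0,0,0]],[0,[0,0,0.5],[0,0,0]]])

```text
time_s: 16.58
tool_pos: [0.4627, 0.3273, 0.069]
tool_rot: [180.0, 0.1, 91.9]
force: [0.2, -0.7, 1.8]
grip_width: 0.0003
```

Request:
servo_tool(plan=[[0,[0,0,0.5],[0,0,0]],[0,[0,0,0.5],[0,0,0]],[0,[0,0,0.5],[0,0,0]]])

```text
time_s: 16.83
tool_pos: [0.4638, 0.3261, 0.0539]
tool_rot: [179.9, 0.1, 91.8]
force: [-5.2, -6.6, 35.5]
grip_width: 0.0004
```

Request:
servo_tool(plan=[[0,[0,0,-0.5],[0,0,0]],[0,[0,0,-2.0],[0,0,0]],[0,[0,0,-3.0],[0,0,0]],[1,[-2.0,0,-2.0],[0,0,0]],[1,[-3.0,0,-1.0],[0,0,0]],[1,[-3.0,0,0],[0,0,0]],[1,[-3.0,0,0],[0,0,0]],[1,[-2.0,0,0],[0,0,0]],[1,[0,0,0],[0,0,0]],[1,[0,0,0],[0,0,0]]])

```text
time_s: 17.67
tool_pos: [0.4692, 0.1969, 0.1428]
tool_rot: [179.6, -0.4, 92.1]
force: [0.5, 0.4, 1.1]
grip_width: 0.0395
```

```bash
python3 -c "
from h import *
b=save('w8','wrist')
o=env.get_obs();print(o['grip_width'],o['tool_rot'],o['tool_pos'],o['force'])
b=cv2.convertScaleAbs(b,alpha=1.4)
cv2.imwrite('pics/w8b.png',cv2.resize(b[:245,200:450],None,fx=2.4,fy=2.4,interpolation=cv2.INTER_CUBIC))
"
```

```text
0.04322170546581303 [179.64035986  -0.32307866  92.11178455] [0.46923478 0.19664142 0.14275017] [ 0.58270361 -0.89282069 -0.56460775]
```

View pics/w8b.png

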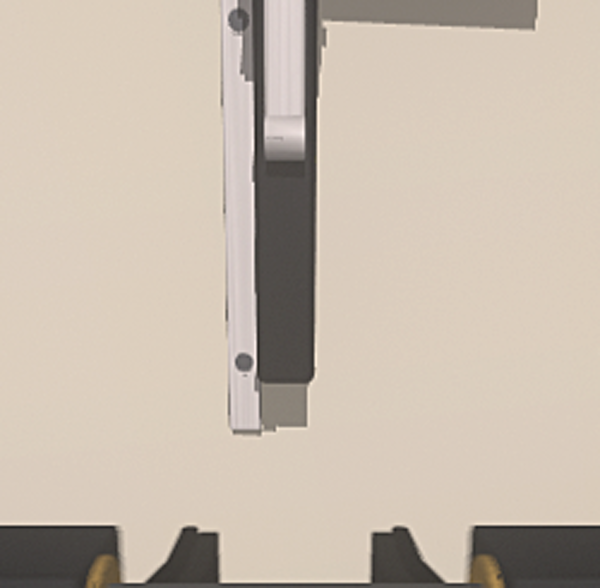

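```bash
python3 -c "
from h import *
W=lambda u,v,z:pix('w8',200+u/2.4,v/2.4,z)[:2]
ang=lambda a,b:np.degrees(np.arctan2(*(b-a)[::-1]))
a,b=W(253.5,160,.044),W(257.5,375,.044);print('L',a,b,ang(a,b))
c,d=W(317.5,160,.044),W(314,375,.044);print('R',c,d,ang(c,d),np.linalg.norm(a-c))
a,b=W(238.5,19,.008),W(244,362,.008);print('rail screws',a,b,ang(a,b))
t=(W(258,381,.044)+W(314,381,.044))/2; l=W(285,160,.05); print('tail',t,'lever',l,np.linalg.norm(t-l))
post=np.array([.468,.3957]);u=np.array([np.cos(np.radians(-88)),np.sin(np.radians(-88))]);v=np.array([-u[1],u[0]])
for p in (t,l,c-0,): print((p-post)@u,(p-post)@v)
plan([.4655,.2822,.1],92,1)
"
```

```text
L [0.45158803 0.30906596] [0.45479974 0.2339585 ] -87.55143103620641
R [0.47400159 0.30992209] [0.47610124 0.23473243] -88.4004525575052 0.022429911964743126
rail screws [0.44278999 0.36482873] [0.44738886 0.23506491] -87.97027207109277
tail [0.46562223 0.23208643] lever [0.46268836 0.30844853] 0.07641844678548038
0.16343092242293747 -0.008086352168498024
0.0870129423640568 -0.008353434226697555
0.0859351109712626 0.0030043305791148133
dist mm 95.71726835414816 turn [ 0.36 -0.32  0.11]
[[8.54, -0.09, 4.32], [0.36, -0.32, 0.11]]
```

Request:
servo_tool(plan=[[0.7,[2.0,-0.1,0],[0.2,-0.2,0]],[0.7,[2.5,-0.1,1.0],[0.1,-0.1,0.1]],[0.7,[2.2,0,1.2],[0,0,0]],[0.7,[0.8,0,1.2],[0,0,0]],[0.7,[0,0,0],[0,0,0]],[0.7,[0,0,0],[0,0,0]]])

```text
time_s: 18.22
tool_pos: [0.4633, 0.2807, 0.1064]
tool_rot: [179.9, -0.1, 92.4]
force: [0.2, -0.3, -0.1]
grip_width: 0.0607
```

```bash
python3 -c "
from h import *
plan([.4638,.2822,.016],92,1)
"
```

```text
dist mm 90.43057365077988 turn [ 0.06 -0.14  0.37]
[[0.12, 0.04, 9.04], [0.06, -0.14, 0.37]]
```

Request:
servo_tool(plan=[[0.7,[0,0.1,1.2],[0,-0.1,0.3]],[0.7,[0,0,2.2],[0,0,0]],[0.7,[0,0,2.2],[0,0,0]],[0.7,[0,0,1.5],[0,0,0]],[0.7,[0,0,0.6],[0,0,0]],[0.7,[0,0,0],[0,0,0]],[0.7,[0,0,0],[0,0,0]]])

```text
time_s: 18.8
tool_pos: [0.4672, 0.2749, 0.0259]
tool_rot: [179.8, 0.1, 91.6]
force: [-0.4, 0.0, -0.5]
grip_width: 0.0609
```

```bash
python3 -c "
from h import *
plan([.4638,.2822,.016],92,1)
"
```

```text
dist mm 12.803590829321013 turn [ 0.21  0.06 -0.38]
[[0.74, -0.32, 0.99], [0.21, 0.06, -0.38]]
```

Request:
servo_tool(plan=[[0.7,[0.4,-0.2,0.4],[0.1,0,-0.2]],[0.7,[0.2,-0.1,0.4],[0.1,0,-0.1]],[0.7,[0,0,0.1],[0,0,0]],[0.7,[0,0,0],[0,0,0]],[0,[0,0,0],[0,0,0]],[0,[0,0,0],[0,0,0]],[0,[0,0,0],[0,0,0]],[0,[0,0,0],[0,0,0]],[0,[0,0,0],[0,0,0]],[0,[0,0,0],[0,0,0]],[0,[0,0,0],[0,0,0]],[0,[0,0,0],[0,0,0]]])

```text
time_s: 19.8
tool_pos: [0.4655, 0.2827, 0.0204]
tool_rot: [179.8, -0.2, 91.9]
force: [1.1, 0.7, -0.6]
grip_width: 0.0218
```

```bash
python3 -c "
from h import *
o=env.get_obs();print(o['grip_width'],o['tool_rot'],o['tool_pos'],o['force'])
t=np.array([.46562,.23209]);print(np.linalg.norm(o['tool_pos'][:2]-t))
"
```

```text
0.021793557731075684 [179.80058815  -0.1978582   91.9108583 ] [0.46553838 0.28271482 0.02040088] [ 1.08687442  0.67115947 -0.64650096]
0.050624885563125895
```

Request:
servo_tool(plan=[[0,[-0.5,0.1,0],[0,0,0]],[0,[-0.8,0.1,0],[0,0,0]],[0,[-0.5,0.1,-0.5],[0,0,0]],[0,[0,0,-2.0],[0,0,0]],[0,[0,0,-2.2],[0,0,0]],[0,[0,0,-1.0],[0,0,0]],[0,[0,0,0],[0,0,0]]])

```text
time_s: 20.38
tool_pos: [0.467, 0.2565, 0.0755]
tool_rot: [-179.8, 0.3, 91.7]
force: [0.7, 0.0, -3.6]
grip_width: 0.0216
```

```bash
python3 -c "
from h import *
o=env.get_obs();print(o['grip_width'],o['tool_rot'],o['tool_pos'],o['force'])
plan([.507,-.2345,.08],92,16)
"|head -4
```

```text
0.021620059044471278 [-179.81547136    0.27162804   91.74839082] [0.46699104 0.25651941 0.07545577] [ 0.7372384   0.01961868 -3.63691985]
dist mm 492.66766646039554 turn [-0.19  0.27 -0.25]
[[-3.08, 0.16, -0.01], [-0.01, 0.02, -0.02]]
[[-3.08, 0.16, -0.02], [-0.01, 0.02, -0.02]]
```

Request:
servo_tool(plan=[[0,[-1.5,0.1,-0.1],[-0.1,0.2,0]],[0,[-2.5,0.2,0],[-0.1,0,0]],[0,[-3.0,0.2,0],[0,0,0]],[0,[-3.0,0.2,0],[0,0,0]],[0,[-3.0,0.2,0],[0,0,0]],[0,[-3.0,0.2,0],[0,0,0]],[0,[-3.0,0.2,0],[0,0,0]],[0,[-3.0,0.2,0],[0,0,0]],[0,[-3.0,0.2,0],[0,0,0]],[0,[-3.0,0.2,0],[0,0,0]],[0,[-3.0,0.2,0],[0,0,0]],[0,[-3.0,0.2,0],[0,0,0]],[0,[-3.0,0.2,0],[0,0,0]],[0,[-3.0,0.2,0],[0,0,0]],[0,[-3.0,0.2,0],[0,0,0]],[0,[-1.5,0.1,0],[0,0,0]],[0,[0,0,0],[0,0,0]],[0,[0,0,0],[0,0,0]]])

```text
time_s: 21.88
tool_pos: [0.5008, -0.2145, 0.0614]
tool_rot: [-179.2, 0.5, 91.9]
force: [0.2, 1.5, -3.8]
grip_width: 0.022
```

```bash
python3 -c "
from h import *
o=env.get_obs();print(o['grip_width'],o['tool_rot'],o['tool_pos'],o['force'])
plan([.507,-.2345,.045],92,1)
"
```

```text
0.021962367496013598 [-179.17966014    0.50583491   91.8543016 ] [ 0.50079167 -0.21449914  0.06137741] [ 0.24756805  1.48915789 -3.80281185]
dist mm 26.585663007061623 turn [-0.82  0.5  -0.15]
[[-2.0, 0.58, 1.65], [-0.82, 0.5, -0.15]]
```

Request:
servo_tool(plan=[[0,[-0.8,0.3,0],[-0.4,0.3,-0.1]],[0,[-0.8,0.3,0.4],[-0.3,0.2,0]],[0,[-0.3,0,0.9],[0,0,0]],[0,[0,0,0.6],[0,0,0]],[0,[0,0,0],[0,0,0]],[0,[0,0,0],[0,0,0]]])

```text
time_s: 22.38
tool_pos: [0.5051, -0.2261, 0.0368]
tool_rot: [-179.5, -0.3, 92.3]
force: [0.8, -0.7, -3.1]
grip_width: 0.0214
```

```bash
python3 -c "
from h import *
plan([.506,-.2345,.0205],92,1)
"
```

```text
dist mm 18.33136244482473 turn [-0.47 -0.34  0.33]
[[-0.85, 0.07, 1.62], [-0.47, -0.34, 0.33]]
```

Request:
servo_tool(plan=[[0,[-0.4,0.05,0.4],[-0.2,-0.2,0.1]],[0,[-0.3,0,0.6],[-0.2,-0.1,0.1]],[0,[0,0,0.4],[0,0,0]],[0,[0,0,0],[0,0,0]],[0,[0,0,0],[0,0,0]]])

```text
time_s: 22.8
tool_pos: [0.506, -0.2307, 0.0209]
tool_rot: [-179.9, -0.1, 92.3]
force: [1.2, 0.4, -4.2]
grip_width: 0.0218
```

```bash
python3 -c "
from h import *
b=save('w9','wrist')
cv2.imwrite('pics/w9b.png',cv2.resize(b[:245,180:500],None,fx=2.4,fy=2.4,interpolation=cv2.INTER_CUBIC))
print(env.get_obs()['force']);plan([.506,-.2345,.0205],92,1)
"
```

```text
[-1.21753448 -0.12472236 -3.88465494]
dist mm 3.8963228696464998 turn [-0.08 -0.1   0.33]
[[-0.39, -0.02, 0.04], [-0.08, -0.1, 0.33]]
```

View pics/w9b.png

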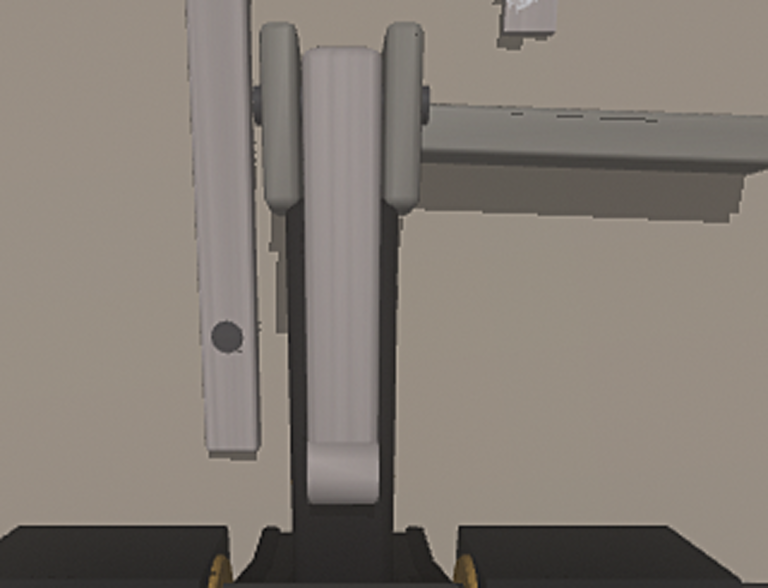

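The lever is flat, and the bevel lies parallel to the rail with a clear gap. The blade is clear of the arc. I'll move it to the rail.

Request:
servo_tool(plan=[[0,[0,-0.2,0.15],[0,0,0.2]],[0,[0,-0.3,0.05],[0,0,0]],[0,[0,-0.2,0],[0,0,0]],[0,[0,-0.1,0],[0,0,0]],[0,[0,0,0],[0,0,0]],[0,[0,0,0],[0,0,0]]])

```text
time_s: 23.35
tool_pos: [0.4992, -0.2313, 0.0207]
tool_rot: [179.8, -0.1, 92.1]
force: [0.5, 0.0, -2.9]
grip_width: 0.022
```

```bash
python3 -c "
from h import *
o=env.get_obs();print(o['tool_rot'],o['tool_pos'],o['force'])
"
```

```text
[ 1.79814818e+02 -7.89814913e-02  9.20861444e+01] [ 0.49923853 -0.23135     0.02071711] [ 0.47259833  0.04243894 -2.87839975]
```

Request:
servo_tool(plan=[[0,[0,-0.15,0.05],[0.1,0,0]],[0,[0,-0.15,0.05],[0,0,0]],[0,[0,-0.1,0.05],[0,0,0]],[0,[0,-0.1,0],[0,0,0]],[0,[0,-0.1,0],[0,0,0]]])

```text
time_s: 23.77
tool_pos: [0.4956, -0.2317, 0.0206]
tool_rot: [179.6, -0.0, 92.1]
force: [1.3, -0.0, -2.4]
grip_width: 0.0219
```

```bash
python3 -c "
from h import *
o=env.get_obs();print(o['tool_rot'],o['tool_pos'],o['force'])
"
```

```text
[ 1.79621112e+02 -4.88682773e-02  9.20627663e+01] [ 0.49559294 -0.23166409  0.02060959] [ 1.33278594 -0.04237099 -2.36095252]
```

Request:
servo_tool(plan=[[0,[0.5,-0.05,0],[0.3,0,0]],[0,[0.6,-0.03,0],[0,0,0]],[0,[0.6,-0.03,0],[0,0,0]],[0,[0.6,-0.03,0],[0,0,0]],[0,[0.6,-0.03,0],[0,0,0]],[0,[0.6,-0.03,0],[0,0,0]],[0,[0.6,-0.03,0],[0,0,0]]])

```text
time_s: 24.35
tool_pos: [0.4935, -0.1906, 0.0213]
tool_rot: [179.6, 0.3, 91.9]
force: [3.4, -2.1, -3.2]
grip_width: 0.0217
```

```bash
python3 -c "
from h import *
o=env.get_obs();print(o['tool_rot'],o['tool_pos'],o['force'])
"
```

```text
[179.6449044    0.30595864  91.94566369] [ 0.49350205 -0.19063085  0.02130776] [ 3.36583846 -2.08692053 -3.21565315]
```

Request:
servo_tool(plan=[[0,[0.6,0.02,0.05],[0.3,0.3,-0.1]],[0,[0.6,-0.02,0.02],[0,0,0]],[0,[0.6,-0.02,0.02],[0,0,0]],[0,[0.6,-0.02,0.02],[0,0,0]],[0,[0.6,-0.02,0.02],[0,0,0]],[0,[0.5,-0.02,0],[0,0,0]]])

```text
time_s: 24.85
tool_pos: [0.4923, -0.1529, 0.0209]
tool_rot: [179.8, 0.1, 92.0]
force: [2.2, -2.5, -2.0]
grip_width: 0.0221
```

```bash
python3 -c "
from h import *
o=env.get_obs();print(o['tool_rot'],o['tool_pos'],o['force'])
"
```

```text
[1.79833753e+02 7.18489626e-02 9.20113476e+01] [ 0.49225954 -0.15286585  0.02087854] [ 2.19138872 -2.51052572 -1.95142572]
```

Request:
servo_tool(plan=[[0,[0.5,0,0.02],[0.1,0.1,0]],[0,[0.5,-0.02,0.02],[0,0,0]],[0,[0.5,-0.02,0.02],[0,0,0]],[0,[0.4,-0.02,0.02],[0,0,0]],[0,[0.2,0,0],[0,0,0]]])

```text
time_s: 25.27
tool_pos: [0.4914, -0.1299, 0.0206]
tool_rot: [179.9, 0.0, 92.0]
force: [1.7, -2.7, -1.3]
grip_width: 0.0218
```

Request:
servo_tool(plan=[[0,[0.2,-0.02,0],[0,0,0]],[0,[0.2,-0.02,0],[0,0,0]],[0,[0.2,-0.02,0],[0,0,0]]])

```text
time_s: 25.52
tool_pos: [0.4913, -0.1272, 0.0211]
tool_rot: [179.7, 0.3, 92.0]
force: [2.7, -6.9, -1.9]
grip_width: 0.0218
```

Request:
servo_tool(plan=[[0,[0.2,-0.05,0],[0.2,0.2,0]],[0,[0.2,-0.05,0],[0,0.1,0]],[0,[0,0,0],[0,0,0]],[0,[0,0,0],[0,0,0]]])

```text
time_s: 25.85
tool_pos: [0.4913, -0.1274, 0.0213]
tool_rot: [179.7, 0.4, 91.9]
force: [3.1, -2.0, -1.4]
grip_width: 0.0215
```

Request:
servo_tool(plan=[[0.6,[0,0,0],[0,0,0]],[0.6,[0,0,0],[0,0,0]],[0.6,[0,0,0],[0,0,0]],[0.6,[0,0,0],[0,0,0]],[0.6,[0,0,0],[0,0,0]],[0.6,[0,0,-1],[0,0,0]],[0.6,[0,0,-2.5],[0,0,0]],[0.6,[-1,0,-3.5],[0,0,0]],[0.6,[-2,0,-3.5],[0,0,0]],[0.6,[-3,0,-1],[0,0,0]],[0.6,[-3,0,-1],[0,0,0]],[0.6,[-3,0,-1],[0,0,0]],[0.6,[-2,0,0],[0,0,0]],[0.6,[0,0,0],[0,0,0]],[0.6,[0,0,0],[0,0,0]]])

```text
time_s: 27.1
tool_pos: [0.4908, -0.267, 0.1675]
tool_rot: [-179.6, 0.1, 92.3]
force: [-0.3, -0.1, 0.3]
grip_width: 0.0521
```

```bash
python3 -c "
from h import *
b=save('w10','wrist')
o=env.get_obs();print(o['tool_rot'],o['tool_pos'],o['force'])
b=cv2.convertScaleAbs(b,alpha=1.4)
cv2.imwrite('pics/w10b.png',cv2.resize(b[:245,200:450],None,fx=2.4,fy=2.4,interpolation=cv2.INTER_CUBIC))
b=save('top1','top')
"
```

```text
[-1.79593599e+02  7.88999233e-02  9.23282374e+01] [ 0.49062716 -0.26704591  0.16737169] [-0.41439798  0.17957155  1.43233489]
```

View pics/w10b.png

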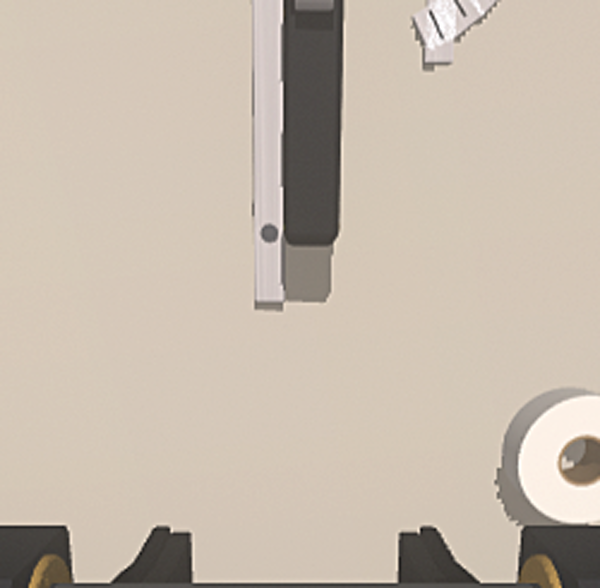

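The stock lies along the rail. I'll take a closer look at the blade and fence.

Request:
servo_tool(plan=[[0.6,[2,1.5,-1],[0,0,0]],[0.6,[3,1.5,-1],[0,0,0]],[0.6,[3,1,-1],[0,0,0]],[0.6,[3,0,0],[0,0,0]],[0.6,[0,0,0],[0,0,0]],[0.6,[0,0,0],[0,0,0]],[0.6,[0,0,0],[0,0,0]]])

```text
time_s: 27.78
tool_pos: [0.5248, -0.1381, 0.1951]
tool_rot: [-179.2, -0.4, 93.1]
force: [-0.3, 0.3, 0.0]
grip_width: 0.0524
```

```bash
python3 -c "
from h import *
W=lambda u,v,z:pix('w10',200+u/2.4,v/2.4,z)[:2]
ang=lambda a,b:np.degrees(np.arctan2(*(b-a)[::-1]))
a,b=W(284.5,30,.044),W(285,235,.044);print('L',ang(a,b))
c,d=W(342.5,30,.044),W(338,235,.044);print('R',ang(c,d),np.linalg.norm(a-c))
t=(W(285,244,.044)+W(337.5,244,.044))/2
post=np.array([.496,-.0152]);u=np.array([np.cos(np.radians(-88)),np.sin(np.radians(-88))]);v=np.array([-u[1],u[0]])
print('tail',(t-post)@u,(t-post)@v)
b=save('w11','wrist')
o=env.get_obs();print(o['tool_rot'],o['tool_pos'])
b=cv2.convertScaleAbs(b,alpha=1.4)
cv2.imwrite('pics/w11b.png',cv2.resize(b[:200,180:440],None,fx=3,fy=3,interpolation=cv2.INTER_CUBIC))
"
```

```text
L -87.70783412571878
R -88.06380226012911 0.021241071550732803
tail 0.16611506926549682 -0.008402994065348517
[-179.16001576   -0.35601297   93.02247679] [ 0.52468492 -0.13878692  0.19506161]
```

View pics/w11b.png

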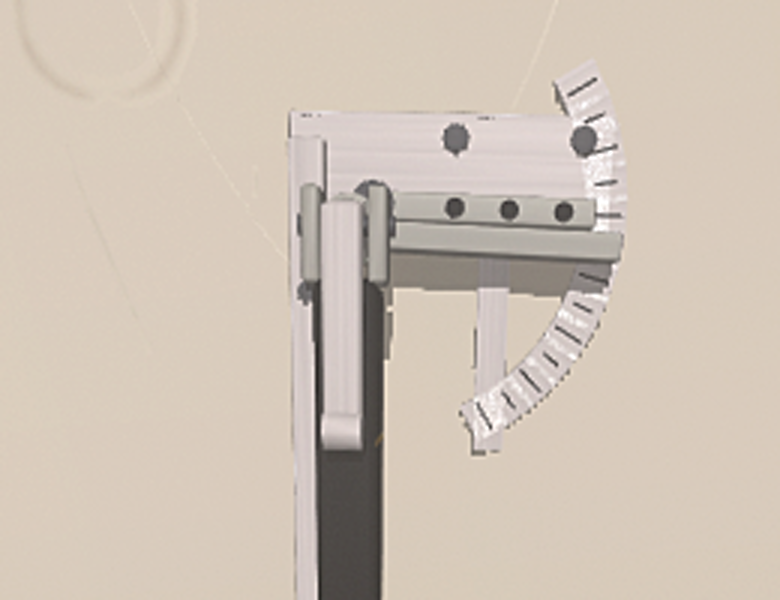

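```bash
python3 -c "
from h import *
W=lambda u,v,z:pix('w11',180+u/3,v/3,z)[:2]
ang=lambda a,b:np.degrees(np.arctan2(*(b-a)[::-1]))
print('fence dots',ang(W(456,208,.018),W(564,212,.018)),'fence top edge',ang(W(398,193,.018),W(592,200,.018)))
print('blade low edge',ang(W(392,250,.019),W(610,262,.019)),'up edge',ang(W(395,222,.019),W(620,234,.019)))
post=np.array([.496,-.0152]);u=np.array([np.cos(np.radians(-88)),np.sin(np.radians(-88))]);v=np.array([-u[1],u[0]])
f=lambda p:((p-post)@u,(p-post)@v)
print('post?',f(W(372,195,.0195)),'fence end mid',f(W(594,213,.018)),'dots',f(W(456,208,.018)),f(W(564,212,.018)))
print('blade up/low mid',f(W(500,227.5,.019)),f(W(500,256,.019)),'rail screws end',ang(W(305,295,.008),W(297,560,.008)))
a=cv2.imread('pics/w1.png')[40:110,280:410]
b=cv2.imread('pics/w11.png')[50:100,280:400]
k=lambda x,f:cv2.resize(cv2.convertScaleAbs(x,alpha=1.5),None,fx=f,fy=f,interpolation=cv2.INTER_CUBIC)
a,b=k(a,6)[:300],k(b,6)[:300,:]
w=max(a.shape[1],b.shape[1]);p=lambda x:np.pad(x,((0,0),(0,w-x.shape[1]),(0,0)))
cv2.imwrite('pics/cmp.png',np.vstack([p(a),p(b)]));print(a.shape,b.shape)
"
```

```text
fence dots 0.9954188211315788 fence top edge 1.0419052783453808
blade low edge 0.04209533104805177 up edge 0.13155927301869874
post? (np.float64(-0.0035197670885015976), np.float64(-0.0005155486531003171)) fence end mid (np.float64(0.0009469454853536573), np.float64(0.08051371919292222)) dots (np.float64(0.00010068512301460958), np.float64(0.030105121136385842)) (np.float64(0.0007926043355741839), np.float64(0.06956433956950413))
blade up/low mid (np.float64(0.006622599537120198), np.float64(0.046369384117224105)) (np.float64(0.01643165124227086), np.float64(0.0467615722685197)) rail screws end -90.71640035534051
(300, 780, 3) (300, 720, 3)
```

```bash
python3 -c "
from h import *
V=lambda u,v:pix('w1',u,v,.0195)[:2]
a,b=V(312,82),V(374,82);print('bracket',np.degrees(np.arctan2(*(b-a)[::-1])))
a=cv2.imread('pics/top0.png');save('top2','top');b=cv2.imread('pics/top2.png')
d=cv2.absdiff(a,b).max(2)
for n,(u,v) in dict(tape=(567,273),timer=(258,203),label=(505,220)).items():
    u,v=int(u*.8),int(v*.8); print(n,d[v-18:v+18,u-18:u+18].mean())
print(env.sign_off())"
```

```text
bracket -0.9400625800745189
tape 25.936728395061728
timer 8.792438271604938
label 53.72222222222222
the job is handed in; nothing more can be done
None
```

The bracket angle was transferred and the job is handed in, at about 28 s of robot time. As far as I could check it meets the criteria, but one last check, on the tape and label rolls, was inconclusive.

**What I did:**
- **Bracket jig:** I slid the bevel home along the rail, folding the blade onto the bracket arm. I then pressed the lever down to its stop, which took 35 N.
- **Fence jig:** I carried the locked bevel over and slid it in until it stopped on the corner post. I then let go and backed off, with the tool about 0.19 m above the bench.

**Checks that agree:**
- **In the bracket jig, after locking:** the stock was at -88.0° (rail -88.0°), with the pivot at jig x 8.4 mm, y -8.1 mm. The picture taken before locking showed the blade flush on the arm.
- **In the fence jig:** the stock reads about -87.9°, jig y is -8.4 mm, and the lever is still flat.

**Checks that differ or are unsure:**
- **Fence against blade:** the fence reads about 0.9° past the blade, with a gap of about 1 mm at mid-blade. It probably coasted slightly; both figures are within the limits (2° and 4 mm).
- **Fence against bracket arm:** a coarse reading of the arm from two points gave -0.9° against 1.0° for the fence. That is within 3°.
- **Pivot position:** the image gives jig x of about 11 mm, but the arm's own position gives about 8 mm. I trusted the arm position, because the bevel stopped with a clear rise in force.
- **Tape and label rolls:** comparing the top view before and after showed large changes at both rolls. That may be the arm blocking the view, but I could not confirm it because the picture limit was used up. I never felt contact with either roll, and the label roll was in clear view in a late wrist picture, though I did not measure its position. The timer area showed little change.

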